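# Check the travel of a hand press's release lever

## Robot

A 6-joint arm with a two-finger parallel gripper is mounted at the origin on the work surface. World frame = base frame: x ahead of the robot, y to its left, z up, the work surface at z = 0. Lengths are in m, angles in degrees, forces in N, time in s.
With the tool pointing down it reaches from about 0.325 to 0.85 m from the base axis. Payload 15.5 kg.
Tool frame: the origin (TCP) lies at the very end of the fingers, on their centre line; the grasp point (between the pads) lies arm.grip_depth behind it (arm.grip_depth is the distance from the TCP to the grasp point, in m); z points along the fingers, y is the direction in which the jaws open and shut (so a half turn about z gives the same grasp; the last joint's range is limited). The gripper opens to 91 mm and grips with 3 to 60 N. Pads are 32 mm wide; open, the fingers measure 118 mm over their backs; the gripper's body (76 mm by 178 mm) begins 60 mm behind the grasp point.
Start: joints at [-77.034, 28.281, 77.091, -0, 74.628, -5.472], TCP at [0.198, -0.593, 0.214] pointing down, gripper open.
Joint ranges: [-166.48, 166.48], [-47.26, 123.95], [12.59, 153.08], [-70.14, 250.14], [6.76, 159.57], [-176.63, 176.63]. Speed limits (degrees/s): [108.29, 108.29, 147.25, 172.46, 172.46, 172.46].

## Interface

Orientations are given as a 3x3 rotation matrix whose columns are the frame's x, y, z axes.
In Python, from rig import arm gives the robot as it stands. Calls block until the motion is done:
- arm.move_to(position, orientation): joint-space move of the TCP to a pose.
- arm.move_l(position, orientation=None, feed=0.15): straight line of the TCP; orientation=None keeps the orientation; feed is the mean speed in m/s.
- arm.move_joints(angles): joint-space move.
- arm.grip(opening): finger opening in m; the grip force is fixed at half the most; returns when the fingers have stopped.
- arm.sleep(seconds).
- arm.solve_ik(position, orientation): joint angles nearest the present ones, or None.
- arm.snapshot(name): name is "side" or "top" or "wrist"; returns the picture (384x512x3 uint8, red, green, blue); there is no depth.
- arm.get_calibration(name): a dict with "intrinsics" (3x3 intrinsics, pixels), "k1" (the pictures are not rectified: a ray, as slopes to the right and down, at radius r is drawn at 1 + k1 r^2 times it, then the intrinsics apply), "cam_to_world" (4x4, takes a point from camera to world coordinates). Camera axes: x right, y down, z forward; pixel columns grow to the right and rows downward; lengths in m; the calibration is good to about 2 mm. A picture is of the moment at which its call begins: read the wrist's pose just before it. get_calibration takes no time and is no camera call; for the wrist camera it gives the pose at the moment of the call.
A pose or a line that the arm cannot do raises arm.Unreachable and nothing moves.
- arm.sign_off(): hands the job in, once; it reports no verdict.
Readings, each from a call of its own:
- arm.current_t(): time.
- arm.current_joint_positions(): joint angles.
- arm.current_dq(): joint speeds.
- arm.current_tau(): joint torques, N m.
- arm.current_ee_pos(): TCP position.
- arm.current_tool_rot(): TCP orientation.
- arm.current_force(): force on the tool from outside, world axes, zero at the start.
- arm.current_torque(): the same for the moment, N m.
- arm.current_width(): finger opening in m.
Only numpy, scipy, OpenCV 4.12 (cv2) and the standard library are available. Lean on these libraries where they do the work, as an engineer would, in place of code of your own. Each camera call takes 0.05 s, during which the arm holds its last target. There are 200 camera calls.

## Task

Check that the red release lever on the hand press stops short of its chrome handle: with the outside of your fingers, gently press the lever in from the robot's side as far as it goes, pause there, let it spring all the way back out, then press it fully in once more and finish while still holding it in against its stop so that the gap can be gauged. Only push on the lever's front: do not grip or hook it, keep off the chrome handle, and leave the loose parts on the bench and the die block where they are.

Things in the scene. Friction and masses are not known exactly. Their poses are not given: they have to be found in the camera images.
- press_point (a point): Place to press on the red lever, whose blade is an upright flat bar 12 mm thick, 26 mm high: on its flat front face, half-way up, 165 mm above the bench. x: level, square to the face, the way to push; y: along the blade towards the upright pivot axis, which lies at x +6, y +130 mm; z up. The face runs from y -60 mm (then a 20 mm round tip) to +75 mm.
- release_lever (a joint): Swing of the lever in rad about its upright pivot: 0 at rest (fully out, held by a spring), growing as it is pressed towards the handle, hard stop at 0.30 (39 mm at the press point). The spring takes about 2 N at the press point to start and 4 N at the stop, a little more if moved fast; then the force rises steeply. Let go, it is back at 0 within 0.5 s.
- handle: Locked level chrome handle of the press, 22 mm thick, axis 165 mm up, 38 mm black ball on its end. Origin on the bench under the middle of the press, z up; the bar runs along y at x -92 mm from y -345 to -60 mm, then rises to a hub at y 0. The lever lies on its -x side; at its stop it is parallel to the bar, gap about 27 mm. Press head: y -45 to 45 mm, 320 mm high.
- connector: Loose flattened EMT connector, 50 x 34 x 12 mm, lying on the die block of the press, under the ram; bystander. Origin at its underside.
- coupling: Loose galvanized conduit coupling, a tube 42 mm in diameter and 55 mm high, standing on the bench; bystander. Origin at its underside.
- ext_ring: Loose zinc box extension ring, an open square frame 100 x 100 x 38 mm on the bench; bystander. Origin at its underside.
- clamp: Loose copper ground clamp, 24 x 60 x 37 mm with two brass screws, on the bench; bystander. Origin at its underside.
- driver: Loose screwdriver with a yellow handle, about 190 mm long, lying on the bench; bystander.
- oil: Loose closed blue can, 52 mm in diameter and 110 mm high, standing on the bench; bystander. Origin at its underside.

How it is judged (in metres and radians):
On the way, in this order (a step that is already met when the one before it is completed fails the run):
1. the lever is pressed in to its stop by the fingers, and kept there for a moment (value of joint release_lever above 0.27 rad and contact force between the fingers and release_lever above 2 N), for 0.3 s.
2. the lever is let all the way back out (value of joint release_lever below 0.03 rad), for 0.2 s.
At the end, for the whole second after the job is handed in: The fingers hold the lever in against its stop (swing over 0.27 of 0.30 rad, 4 mm at the press point, finger force on the blade between 2 and 40 N), touch nothing of the chrome handle, and every loose part is within 15 mm of where it started (all of step 1 and contact force between the fingers and release_lever below 40 N and contact force between the fingers and handle below 1 N and distance of each of connector, coupling, ext_ring, clamp, driver, oil from where it was at the start of the episode below 0.015 m); the arm keeps its last pose, push and grip.
It fails at once if the lever is pushed with more than 40 N (contact force between anything else and release_lever above 40 N).
It fails at once if the lever is gripped or hooked from behind (contact force between any of the fingers, the arm and release_lever_c3 above 2 N).
It fails at once if the chrome handle is pushed (contact force between any of the fingers, the arm and handle above 3 N).
It fails at once if a loose part is moved or lifted (distance of any of connector, coupling, ext_ring, clamp, driver, oil from where it was at the start of the episode above 0.015 m).
It also fails if it takes over 45 s, if anything falls off the work surface, if the arm or the gripper's body presses on something with over 40 N, if the wrist force passes 120 N, or if a joint passes its speed limit or range.

## Working session

There is one attempt and no reset: what is moved stays moved. The work goes in short steps, each a Python script; the robot and the scene stay as the last script left them, time stands still between calls to the robot, and variables do not carry over. Pictures are saved under pics/ and viewed, about 8 in all and at most 12, crops included, and the job is handed in when it is done.

```bash
mkdir -p pics; python3 - <<'E'
from rig import arm
import cv2,numpy as np
np.set_printoptions(precision=4,suppress=True)
for n in("side","top"):
    im=arm.snapshot(n); cv2.imwrite(f"pics/{n}0.png",cv2.resize(im[:,:,::-1],(800,600),interpolation=cv2.INTER_CUBIC)); cv2.imwrite(f"pics/{n}raw.png",im[:,:,::-1])
    c=arm.get_calibration(n);print(n,c)
print(arm.grip_depth,arm.current_t(),arm.current_tool_rot())
E
```

```text
side {'intrinsics': array([[442.2371,   0.    , 254.327 ],
       [  0.    , 442.2371, 186.4612],
       [  0.    ,   0.    ,   1.    ]]), 'k1': 0.044387107263999574, 'cam_to_world': array([[-0.9984, -0.0465,  0.0318,  0.5476],
       [-0.0539,  0.6217, -0.7814,  0.7564],
       [ 0.0166, -0.7819, -0.6232,  0.7918],
       [ 0.    ,  0.    ,  0.    ,  1.    ]])}
top {'intrinsics': array([[487.0909,   0.    , 250.1014],
       [  0.    , 487.0909, 188.0579],
       [  0.    ,   0.    ,   1.    ]]), 'k1': -0.12453411829315802, 'cam_to_world': array([[-0.0261, -0.9919,  0.1243,  0.4668],
       [-0.9996,  0.027 ,  0.0058, -0.0905],
       [-0.0091, -0.1241, -0.9922,  1.2577],
       [ 0.    ,  0.    ,  0.    ,  1.    ]])}
0.0188 0.1 [[ 0.9487  0.3162 -0.0002]
 [ 0.3162 -0.9487  0.0011]
 [ 0.0001 -0.0011 -1.    ]]
```

View pics/side0.png

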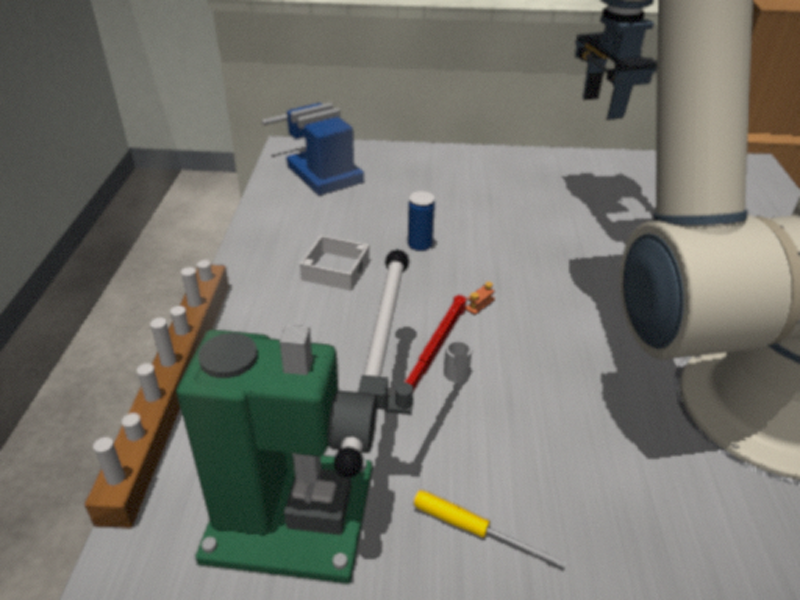

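View pics/top0.png

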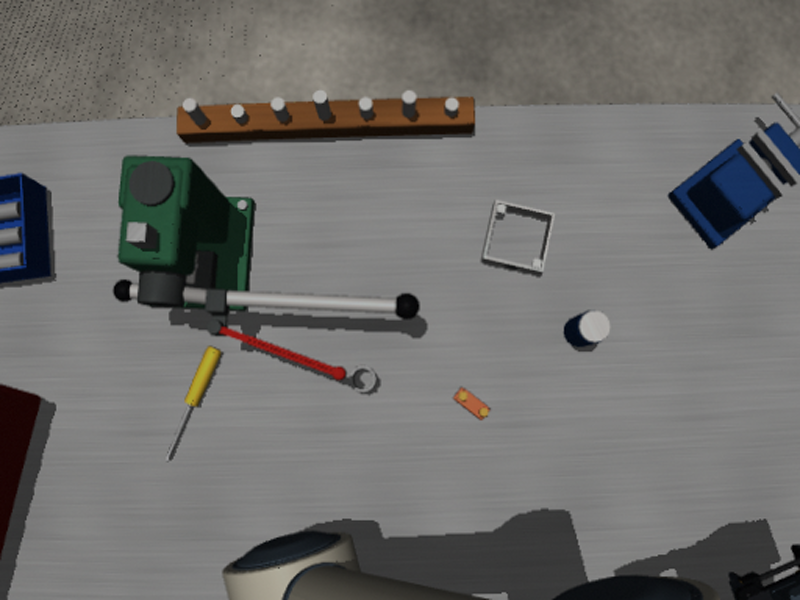

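Side picture: lever tip at about (460,301), pivot at (403,390). Top picture: lever from (222,329) to tip (341,374), handle ball at (407,305), coupling standing low just past the tip. I'll enlarge the top view.

```bash
python3 - <<'E'
import cv2
im=cv2.imread("pics/topraw.png")[170:270,120:280]
cv2.imwrite("pics/topcrop.png",cv2.resize(im,None,fx=5,fy=5,interpolation=cv2.INTER_CUBIC))
E
cat > h.py <<'E'
import numpy as np,cv2
from rig import arm
np.set_printoptions(precision=4,suppress=True)
def ray(c,uv):
    K=c["intrinsics"];d=(np.array(uv,float)-K[:2,2])/K[0,0];s=d.copy()
    for _ in range(20): s=d/(1+c["k1"]*(s@s))
    T=c["cam_to_world"];return T[:3,3],T[:3,:3]@np.array([*s,1])
def atz(c,uv,z):
    o,d=ray(c,uv);return o+d*(z-o[2])/d[2]
E
```

```text
(no output)
```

View pics/topcrop.png

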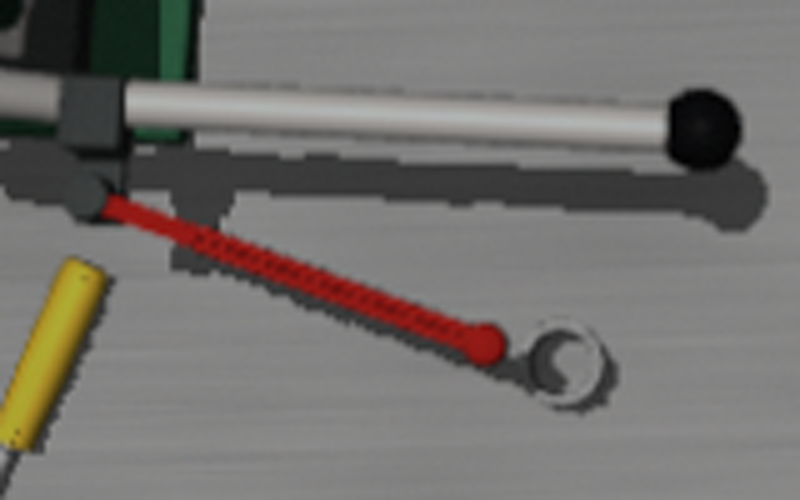

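```bash
python3 - <<'E'
from h import *
c=arm.get_calibration("top")
f=lambda u,v,z:atz(c,(120+u/5-.4,170+v/5-.4),z)   # crop -> raw
A=f(110,206,.178);B=f(470,336,.178);k=f(486,343,.175);p=f(88,195,.178)
b0=f(130,102,.165);b1=f(704,129,.165)
print("lever",A,B,"knob",k,"pivot",p,"bar",b0,b1,np.linalg.norm(k-p))
ang=lambda d:np.degrees(np.arctan2(d[1],d[0]))
print(ang(A-k),ang(b0-b1))
s=arm.get_calibration("side")
print("side tip",atz(s,(460/1.5625,300/1.5625),.175),"ball",atz(s,(397/1.5625,260/1.5625),.165),"topball",b1)
print("coupling",f(565,365,.05))
E
```

```text
lever [0.5573 0.1601 0.178 ] [ 0.4956 -0.0006  0.178 ] knob [ 0.4924 -0.0074  0.175 ] pivot [0.5625 0.1701 0.178 ] bar [0.6057 0.1539 0.165 ] [ 0.5863 -0.1069  0.165 ] 0.19092304995234233
68.82421522790781 85.75870495070333
side tip [ 0.4898 -0.0039  0.175 ] ball [ 0.5844 -0.1069  0.165 ] topball [ 0.5863 -0.1069  0.165 ]
coupling [ 0.4836 -0.0367  0.05  ]
```

```bash
cat >> h.py <<'E'
P=np.array([.5625,.1701]); A0=np.radians(68.7)
def pose(th,gap,z=.149,r=.130):
    """TCP pose with the finger back `gap` m before the front face of the lever at swing th"""
    a=A0+th; uy=np.array([np.cos(a),np.sin(a)]); ux=np.array([uy[1],-uy[0]])
    p=P-r*uy-(.006+.0135+gap)*ux
    y=np.array([*ux,0]);zz=np.array([0,0,-1.]);x=np.cross(y,zz)
    return np.array([*p,z]),np.column_stack([x,y,zz])
E
python3 - <<'E'
from h import *
arm.grip(0)
p,R=pose(0,.06,.30); arm.move_to(p,R)
p,R=pose(0,.04,.149); arm.move_l(p,R,feed=.15)
print(arm.current_t(),arm.current_ee_pos(),p,arm.current_width(),arm.current_force(),arm.current_joint_positions())
for n in("wrist","side"):
    cv2.imwrite(f"pics/{n}1.png",cv2.resize(arm.snapshot(n)[:,:,::-1],(800,600)))
E
```

```text
5.1833 [0.4602 0.0706 0.1496] [0.4598 0.0706 0.149 ] 0.00036635825606751474 [-0.6884  0.5683  0.5783] [  1.3664  20.5315 103.5933   0.0009  55.8217  22.6683]
```

View pics/wrist1.png

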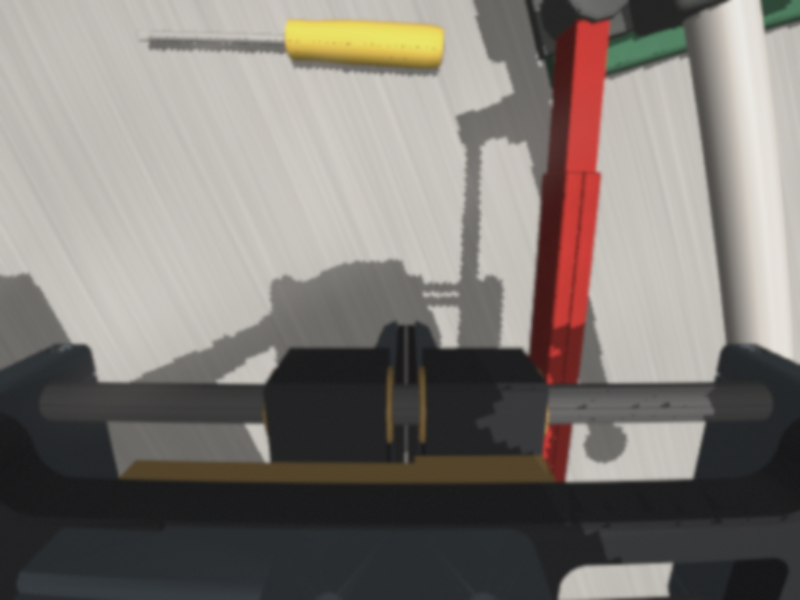

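View pics/side1.png

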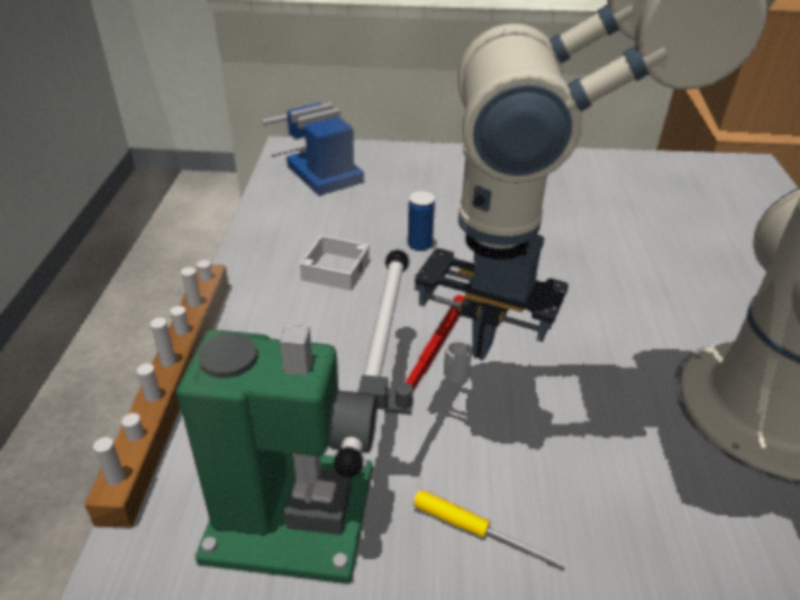

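Wrist view: closed fingers at (408,350) left of the lever, blade at x≈560, nearly parallel to the fingers' flat, handle clear at right. Side view agrees, and the loose parts haven't moved. Now pressing with force monitoring.

```bash
cat >> h.py <<'E'
def push_f(R,b): 
    return float(np.mean([-(arm.current_force()-b)@R[:,1] for _ in range(5)]))
def press(b,target=9.,gap=0.,log=True):
    """arc about the pivot, then small steps till the stop is felt"""
    th=0.
    while th<.40:
        th+= .05 if th<.2 else .01
        p,R=pose(th,gap); arm.move_l(p,R,feed=.06 if th<.2 else .03); arm.sleep(.03)
        f=push_f(R,b)
        if log: print(round(th,3),round(f,2),round(arm.current_t(),2))
        if f>target: break
    return th,f
E
python3 - <<'E'
from h import *
p,R=pose(0,.012); arm.move_l(p,R,feed=.08); arm.sleep(.2)
b=np.mean([arm.current_force() for _ in range(5)],0); np.save("b.npy",b)
print(b,[arm.current_force() for _ in range(3)],arm.current_ee_pos()-p)
print(press(b),arm.current_t(),arm.current_force()-b)
arm.sleep(.4)
p,R=pose(0,0);print(push_f(R,b),arm.current_ee_pos(),arm.current_t())
cv2.imwrite("pics/top2.png",cv2.resize(arm.snapshot("top")[150:290,100:300,::-1],(800,560),interpolation=cv2.INTER_CUBIC))
E
```

```text
[ 0.3794  0.4594 -0.263 ] [array([ 0.3794,  0.4594, -0.263 ]), array([ 0.3794,  0.4594, -0.263 ]), array([ 0.3794,  0.4594, -0.263 ])] [-0.0004  0.0001 -0.0001]
0.05 2.93 6.47
0.1 2.85 6.77
0.15 2.75 7.06
0.2 3.51 7.46
0.21 3.24 7.74
0.22 3.74 8.03
0.23 3.26 8.31
0.24 2.69 8.59
0.25 2.83 8.88
0.26 3.04 9.16
0.27 3.57 9.44
0.28 3.61 9.72
0.29 3.6 10.01
0.3 3.85 10.29
0.31 6.24 10.57
0.32 11.42 10.86
(0.3200000000000001, 11.423291748967912) 10.8583 [-11.2388   3.8577   7.4096]
11.911231522517339 [0.5349 0.0415 0.1489] 11.2583
```

```bash
python3 - <<'E'
from h import *
cv2.imwrite("pics/wrist2.png",cv2.resize(arm.snapshot("wrist")[:,:,::-1],(800,600)))
E
```

```text
(no output)
```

View pics/wrist2.png

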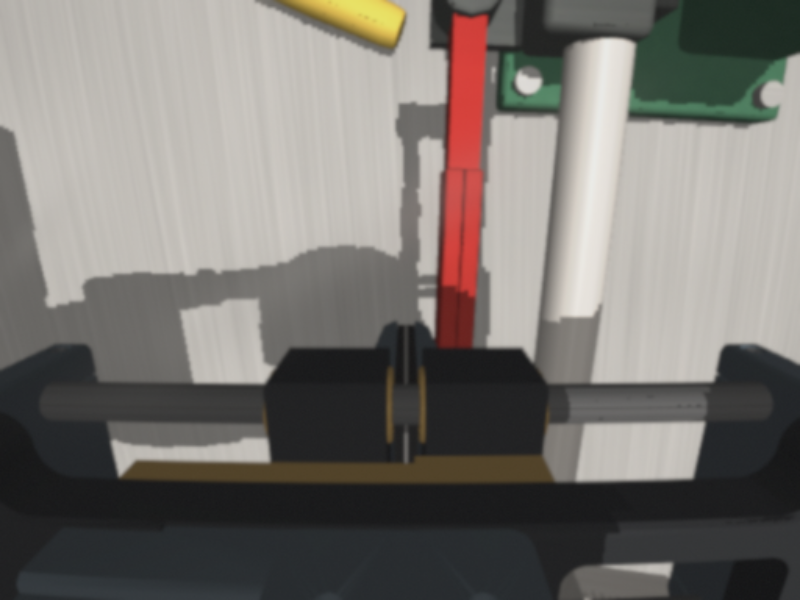

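Wrist view: blade (460,260) parallel to the bar (590,200), finger on its front only, clear gap behind. The stop is confirmed by both the force rise and the angle. Releasing, then pressing a second time.

```bash
python3 - <<'E'
from h import *
b=np.load("b.npy")
print("held",arm.current_t(),arm.current_force()-b)
for th in(.2,.1,0): p,R=pose(th,.0); arm.move_l(p,R,feed=.08)
p,R=pose(0,.025); arm.move_l(p,R,feed=.08); arm.sleep(1.0)
print("out",arm.current_t(),arm.current_force()-b)
cv2.imwrite("pics/out3.png",cv2.resize(arm.snapshot("wrist")[:,:,::-1],(800,600)))
p,R=pose(0,.012); arm.move_l(p,R,feed=.08); arm.sleep(.2)
b=np.mean([arm.current_force() for _ in range(3)],0);print("bias",b)
print(press(b,log=False))
arm.sleep(.5)
print("in",arm.current_t(),arm.current_force()-b,arm.current_ee_pos(),arm.current_dq())
cv2.imwrite("pics/in3.png",cv2.resize(arm.snapshot("side")[:,:,::-1],(800,600)))
E
```

```text
held 11.3583 [-12.6174   3.6079   7.5936]
out 13.8 [-0.7496 -0.3653  1.1023]
bias [-0.2897 -0.6257 -0.1732]
(0.3200000000000001, 11.630831357662311)
in 19.7417 [-10.6756   5.3152   7.2747] [0.5349 0.0415 0.1489] [ 0.0122 -0.0331  0.0705 -0.0497  0.0284  0.0427]
```

View pics/out3.png

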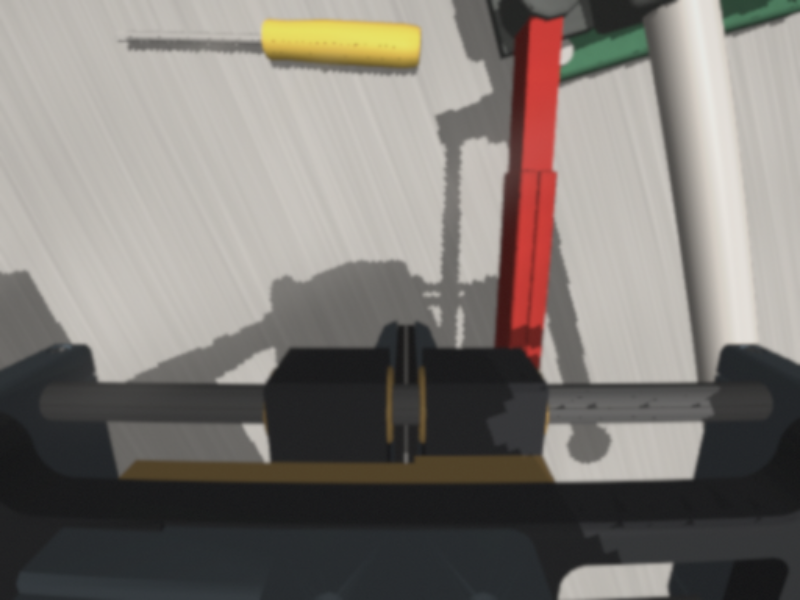

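View pics/in3.png

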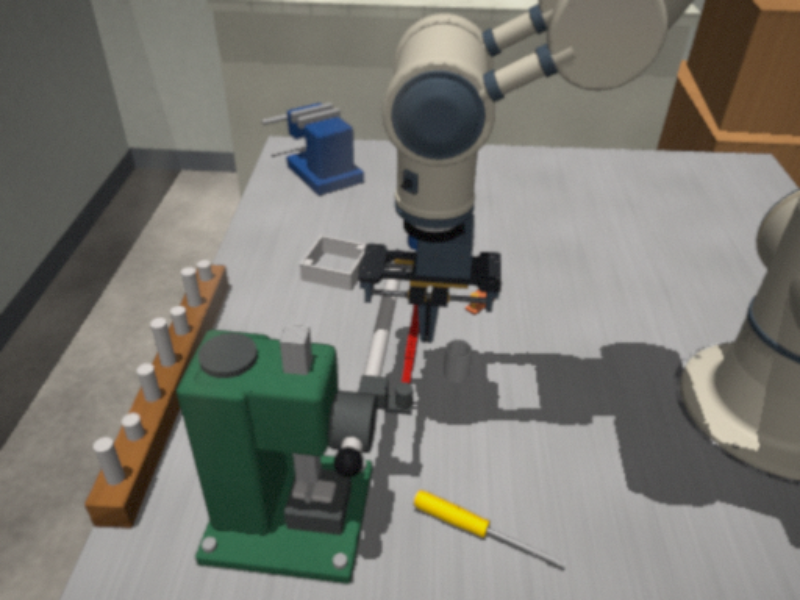

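The wrist view showed the lever fully out again, with a gap to the fingers at (460,330). The side view now shows it pressed in (412,340), parallel to the bar, and the loose parts in view haven't moved. Push is steady at about 12 N, so I'm handing in.

```bash
python3 - <<'E'
from h import *
print(arm.current_t(),arm.current_force()); arm.sign_off()
E
```

```text
19.7917 [-11.5447   4.4341   7.3553]
the job is handed in; nothing more can be done
```

I pressed the lever in to its stop, held it there for about 0.5 s, and let it spring all the way back. I then pressed it in again and handed the job in at 19.8 s, still holding it. The fingers stayed closed and only their backs touched the lever's front face.

**At the stop:** on the first press the push force rose from about 4 N to 11–12 N over the last 0.02 rad. The second press ended at the same position with about the same push. The lever looked parallel to the handle bar, with a visible gap behind it.

**Release:** after the first press, the wrist picture showed the lever back out and clear of the fingers. The force there was about 1 N from the starting zero, which is roughly the drift in the reading.

**Other parts:** the loose parts I could see in the last side picture had not visibly moved. The arm hid the oil can in that view and partly hid the clamp, and the connector was too small to check. Nothing suggested contact with the handle.

**Unexpected reading:** there was also about 7 N upward on the tool at the stop, probably friction on the blade. Together with the push it came to about 14 N, well under the 40 N limit.

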